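# Stack graded spacers on a stub arbor

## Robot

A 6-joint arm with a two-finger parallel gripper is mounted at the origin on a cart in front of the work surface, level with it; the furniture and walls round the work are solid. World frame = base frame: x ahead of the robot, y to its left, z up, the work surface at z = 0. Lengths are in m, angles in degrees, forces in N, time in s.
With the tool pointing down it reaches from about 0.425 to 1.125 m from the base axis. Payload 14.9 kg.
Tool frame: the origin (TCP) lies midway between the tips of the shut fingers; the grasp point (between the pads) lies 19 mm behind it; z points along the fingers, y is the line along which they close (so a half turn about z gives the same grasp; the last joint's range is limited). The gripper opens to 91 mm and grips with 3 to 60 N. Pads are 32 mm wide; open, the fingers measure 118 mm over their backs; the gripper's body (76 mm by 178 mm) begins 60 mm behind the grasp point.
Start: joints at [75.327, 21.709, 99.362, -0, 58.929, -1.908], TCP at [0.155, 0.683, 0.214] pointing down, gripper open.
Joint ranges: [-158.91, 158.91], [-42.39, 125.64], [0.06, 152.35], [-60.88, 240.88], [17.5, 164.5], [-176.32, 176.32]. Speed limits (degrees/s): [108.29, 108.29, 136.94, 180, 180, 180].

## Interface

Orientations are given as a 3x3 rotation matrix whose columns are the frame's x, y, z axes.
In Python, from workcell import ctrl gives the robot as it stands.
- The arm moves only by the shell command python3 inch.py 'ROWS' [FORCE]. ROWS is a JSON object whose key "moves" holds a list of rows, 1 to 12 of them, each of 7 numbers: a rotation vector rx, ry, rz in units of 4 degrees, then dx, dy, dz in shares of the most that a row can go, 1 being 62.5 mm, then the finger opening in m; each row shifts and turns the commanded pose from where the row before left it, along the tool's axes as they then stand; what a row does not reach is not made up. A row lasts 1/8 s, in which the tool goes at most 0.0625 m and 10.7 degrees, less where a joint would pass 70% of its speed; a pose out of reach is approached as far as the arm can. The fingers move at their own pace and stop on an object; FORCE is the grip in N (left out, the last holds). Time passes only in rows, so rows that do not move let the fingers close. It prints the time, the measured TCP pose, the force, the opening and the grip force at its end. Input that does not fit is refused with a message, and nothing moves.
- ctrl.get_obs(): the state, without advancing time (a new reading comes with each control period).
- ctrl.camera(name): name is "side" or "top"; returns a dict with "color" (384x512x3 uint8, red, green, blue), "camera_matrix" (3x3 intrinsics, pixels), "distortion" ([k1, k2, p1, p2, k3] as OpenCV has them; the pictures are not rectified), "extrinsics" (4x4, takes a point from camera to world coordinates). Camera axes: x right, y up, looking along -z (the intrinsics and any distortion apply to the point x, -y, -z); pixel columns grow to the right and rows downward; lengths in m; the calibration is good to about 2 mm. A picture is of the moment at which its call begins. There is no depth.
- ctrl.close_job(): hands the job in; it is judged then, once.
The state is a dict: "clock": time; "joints": joint angles; "qd": joint speeds; "effort": joint torques, N m; "ee_pos": TCP position; "ee_rot": TCP orientation; "ft_force": force on the tool from outside, world axes, zero at the start; "ft_torque": the same for the moment, N m; "opening": finger opening in m; "grip_force": force on a finger pad.
Only numpy, scipy, OpenCV 4.12 (cv2) and the standard library are available. Lean on these libraries where they do the work, as an engineer would, in place of code of your own. Each camera call takes 0.05 s, during which the arm holds its last target. There are 200 camera calls.

## Task

Build up the spacer stack on the upright stub arbor in the slotted stand: thread the thickest of the three dark steel spacers first, then the middle one, then the thinnest, and lower each until it lies flat on what is under it. The arbor may be clamped anywhere along the slot, so feel for it gently: do not force or drop the spacers onto it, leave them released, and leave the other things on the bench where they are.

Things in the scene. Friction and masses are not known exactly. Their poses are not given: they have to be found in the camera images.
- stand: grey plate bolted to the bench, 72 mm (its x) by 116 mm (its y), 12 mm thick, slotted along its middle on its y axis; origin at the centre of its underside, z up. An upright steel arbor is locked fast in the slot, on the y axis but anywhere from -15 to +15 mm along it: where is NOT measured and must be found by touch or sight. Press on arbor or plate with less than 40 N
- slot_mid (a point): point over the middle of the slot, 16 mm above the stand's origin, axes as the stand's. This is the height of the top of the arbor's flange (42 mm across), on which the lowest spacer sits. The arbor's rigid shaft, 20 mm in diameter, ends 58 mm above this height, its top edge bevelled 2 mm at 45 degrees (flat top 16 mm across)
- spacer_thick: the thickest of three plain dark steel ring spacers, same but for thickness: outside diameter 48 mm, bore 21.5 mm, 22 mm thick, lying flat; origin on its axis at its underside, z up along the axis
- spacer_middle: the middle one of three plain dark steel ring spacers, same but for thickness: outside diameter 48 mm, bore 21.5 mm, 15 mm thick, lying flat; origin on its axis at its underside, z up along the axis
- spacer_thin: the thinnest of three plain dark steel ring spacers, same but for thickness: outside diameter 48 mm, bore 21.5 mm, 10 mm thick, lying flat; origin on its axis at its underside, z up along the axis
- spare_wheel: loose bystander: black toothed wheel with a pale hub, 45 mm across, 18 mm high; origin at the centre of its underside
- loupe: loose bystander: black loupe, 34 mm across, 26 mm high; origin at the centre of its underside
- die_segment_1: loose bystander: small steel block 29x33x16 mm; origin at the centre of its underside
- tape_clear: loose bystander: roll of yellow tape lying flat, 72 mm across, 19 mm high; origin at the centre of its underside

How it is judged:
By the outcome, as a careful person would: the job done as asked, in the order asked, and still so for the second after the job is handed in, with the robot touching nothing.
It also fails if it takes over 72 s, if anything falls off the work surface, if the arm or the gripper's body presses on something with over 40 N, if the wrist force passes 120 N, or if a joint passes its speed limit or range.

## Working session

There is one attempt and no reset: what is moved stays moved. The work goes in short steps, Python scripts to look and compute and a shell command to move; the robot and the scene stay as the last step left them, time stands still between calls to the robot, and variables do not carry over. Pictures are saved under pics/ and viewed, at most 10 in all, crops included, and the job is handed in when it is done.

```bash
ls; mkdir -p pics; python3 - <<'E'
from workcell import ctrl
import cv2,numpy as np
for n in("top","side"):
    c=ctrl.camera(n); cv2.imwrite(f"pics/{n}0.png",c["color"][:,:,::-1])
    print(n,c["camera_matrix"].tolist(),c["distortion"],np.round(c["extrinsics"],4).tolist())
o=ctrl.get_obs(); print(o)
E
```

```text
inch.py
pics
workcell.py
top [[370.1937197997105, 0.0, 247.98897558607683], [0.0, 370.1937197997105, 200.00250318054663], [0.0, 0.0, 1.0]] [-0.01926751  0.          0.          0.          0.        ] [[0.0104, 0.9944, -0.1048, 0.4635], [-0.9995, 0.0134, 0.0276, -0.2577], [0.0288, 0.1044, 0.9941, 0.9002], [0.0, 0.0, 0.0, 1.0]]
side [[430.89709940858785, 0.0, 256.5709228612564], [0.0, 430.89709940858785, 192.3924907037464], [0.0, 0.0, 1.0]] [-0.07431062  0.          0.          0.          0.        ] [[-0.9857, 0.0821, -0.1471, 0.4377], [-0.1682, -0.5243, 0.8348, 0.441], [-0.0086, 0.8476, 0.5306, 0.4963], [0.0, 0.0, 0.0, 1.0]]
{'clock': 0.1, 'joints': array([ 7.53257733e+01,  2.17363782e+01,  9.93915672e+01,  2.17781712e-04,
        5.89297781e+01, -1.90780669e+00]), 'qd': array([ 0.04629254,  0.02990029, -0.05587525, -0.02888754,  0.01553473,
       -0.03575497]), 'effort': array([ 9.25267377e-04, -7.65040684e+01, -4.35291195e+01,  6.53017731e-02,
        3.98062344e-02, -3.92444110e-05]), 'ee_pos': array([0.15459674, 0.68235052, 0.21334928]), 'ee_rot': array([[-9.75278594e-01,  2.20978727e-01, -2.58363012e-04],
       [ 2.20978875e-01,  9.75278108e-01, -9.73777193e-04],
       [ 3.67917450e-05, -1.00679682e-03, -9.99999493e-01]]), 'ft_force': array([ 0.83712674,  0.25982092, -0.2534145 ]), 'ft_torque': array([0.05383951, 0.00806841, 0.01617939]), 'grip_force': 0.0, 'opening': 0.09102667098375498}
```
View pics/top0.png

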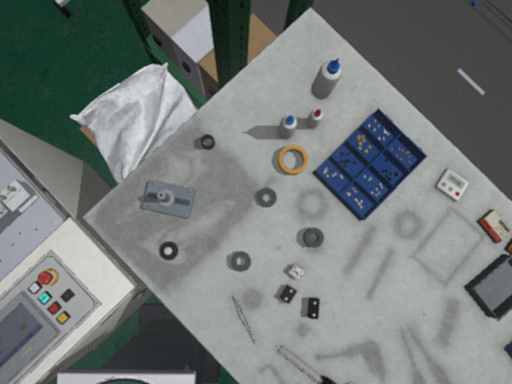

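View pics/side0.png

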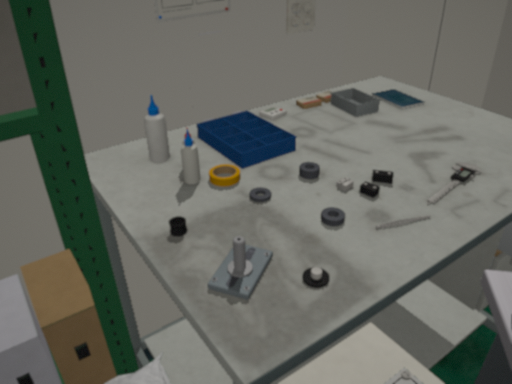

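The top view shows the stand at (167,198) and dark rings at (265,197), (240,261) and (311,237). The wheel is at (168,251), the loupe at (208,142), the tape at (293,159) and a small block near (296,270). In the side view the rings are at (260,194), (333,216) and (309,171), and the arbor top is at about (239,239). Next I'll enlarge both views.

```bash
python3 - <<'E'
import cv2,numpy as np
t=cv2.imread("pics/top0.png");s=cv2.imread("pics/side0.png")
a=cv2.resize(t[170:290,130:330],None,fx=4,fy=4,interpolation=cv2.INTER_CUBIC)
b=cv2.resize(s[150:300,200:400],None,fx=4,fy=4,interpolation=cv2.INTER_CUBIC)
cv2.imwrite("pics/ta.png",a);cv2.imwrite("pics/sb.png",b)
E
```

View pics/ta.png

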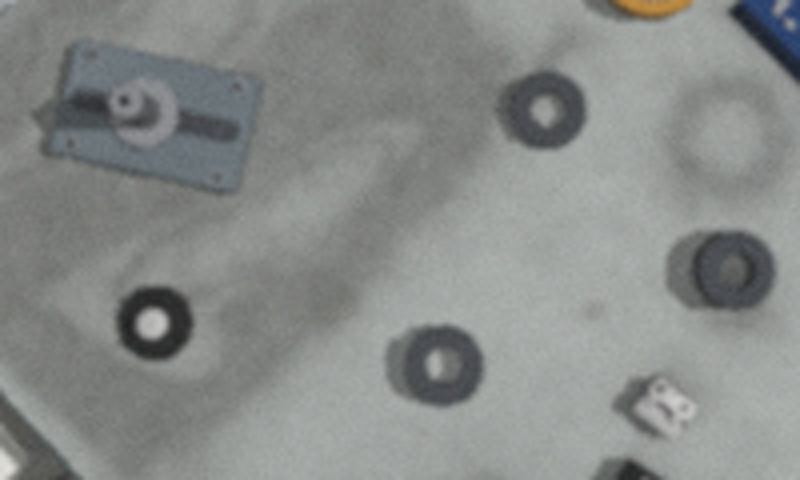

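View pics/sb.png

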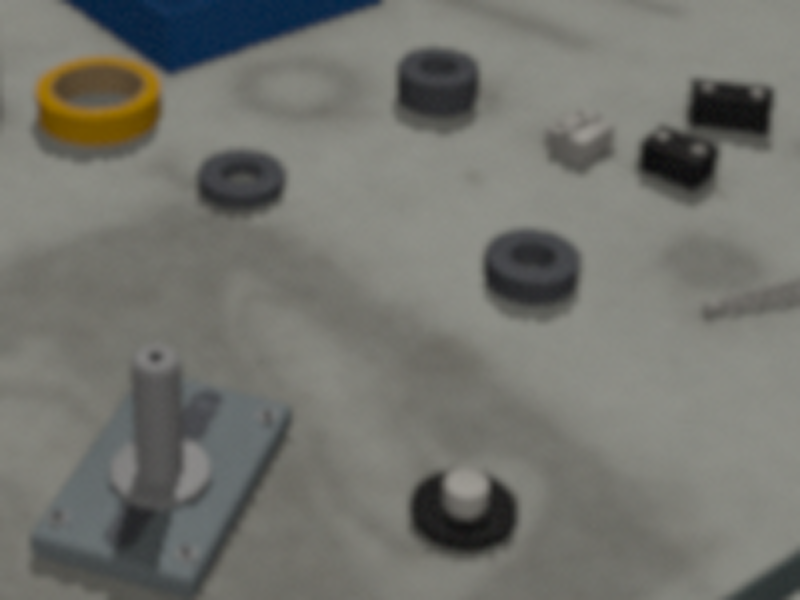

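The crops separate the rings clearly: thin at top (266,197), middle at (241,261), thick at (314,237). The arbor top is at top (161,194.5) and side (239,239). The plate corners are also visible. Now I'll measure them.

```bash
cat > h.py <<'E'
from workcell import ctrl
import cv2,numpy as np
def ray(c,p):
    u=cv2.undistortPoints(np.array([[p]],float),c["camera_matrix"],c["distortion"])[0,0]
    E=np.array(c["extrinsics"]); d=E[:3,:3]@np.array([u[0],-u[1],-1]); return E[:3,3],d/np.linalg.norm(d)
def plane(c,p,z):
    o,d=ray(c,p); return o+d*(z-o[2])/d[2]
def tri(a,p,b,q):
    o,d=ray(a,p);r,e=ray(b,q); s=np.linalg.lstsq(np.c_[d,-e],r-o,rcond=None)[0]
    A=o+d*s[0];B=r+e*s[1]; return (A+B)/2,np.linalg.norm(A-B)
def dark(c,p,thr,r=16):
    "outer blob of a dark ring near p, as subpixel contour"
    x,y=int(p[0])-r,int(p[1])-r
    g=cv2.cvtColor(c["color"],cv2.COLOR_RGB2GRAY)[y:y+2*r,x:x+2*r]
    G=cv2.resize(g,None,fx=8,fy=8,interpolation=cv2.INTER_CUBIC)
    cs,_=cv2.findContours((G<thr).astype(np.uint8),cv2.RETR_CCOMP,cv2.CHAIN_APPROX_NONE)
    cs=sorted(cs,key=cv2.contourArea)[::-1][:2]
    return [[(k[:,0]+.5)/8-.5+[x,y]][0] for k in cs]
E
python3 - <<'E'
from h import *
T=ctrl.camera("top");S=ctrl.camera("side")
for n,p,q,z in(("thin",(266.2,197.3),(260.5,193.2),.01),("mid",(240.8,261),(333,214.5),.015),("thick",(313.7,237.5),(309.5,166.5),.022),("arbor",(161,194.5),(239,239.2),.074)):
    print(n,*map(lambda v:np.round(v,4),tri(T,p,S,q)),"T@z",plane(T,p,z).round(4),"S@z",plane(S,q,z).round(4))
    if n=="arbor":continue
    for thr in(85,95):
        ks=dark(T,p,thr)
        for k in ks:
            e=cv2.fitEllipse(k.astype(np.float32)); w=np.array([plane(T,a,z)[:2] for a in k]).astype(np.float32)
            (cx,cy),r=cv2.minEnclosingCircle(w); f=cv2.fitEllipse(w)
            print("  ",thr,np.round(e[0],2),"ell",np.round(f[0],4),np.round(f[1],4),"mec",round(cx,4),round(cy,4),round(2*r,4))
E
```

```text
thin [ 0.5647 -0.3268  0.0071] 0.0003 T@z [ 0.5645 -0.3265  0.01  ] S@z [ 0.5637 -0.3222  0.01  ]
   85 [265.63 197.05] ell [ 0.5651 -0.3252] [0.0437 0.046 ] mec 0.5663 -0.3249 0.0479
   85 [265.98 197.34] ell [ 0.5644 -0.326 ] [0.022  0.0235] mec 0.5643 -0.3258 0.0248
   95 [265.23 197.01] ell [ 0.5652 -0.3242] [0.0449 0.0503] mec 0.5656 -0.323 0.0527
   95 [265.97 197.32] ell [ 0.5644 -0.326 ] [0.0201 0.0206] mec 0.5644 -0.326 0.0217
mid [ 0.4108 -0.2669  0.0098] 0.0009 T@z [ 0.4115 -0.2668  0.015 ] S@z [ 0.4106 -0.2593  0.015 ]
   85 [240.07 261.04] ell [ 0.4115 -0.2651] [0.0433 0.0434] mec 0.4114 -0.2652 0.0456
   85 [240.13 260.65] ell [ 0.4124 -0.2652] [0.0229 0.0253] mec 0.4124 -0.2655 0.0261
   95 [240.01 261.06] ell [ 0.4114 -0.265 ] [0.0448 0.0457] mec 0.4113 -0.265 0.0472
   95 [240.04 260.72] ell [ 0.4122 -0.265 ] [0.0208 0.0231] mec 0.4123 -0.2652 0.0237
thick [ 0.4684 -0.4398  0.019 ] 0.0004 T@z [ 0.4686 -0.4392  0.022 ] S@z [ 0.4681 -0.4343  0.022 ]
   85 [312.16 237.3 ] ell [ 0.4691 -0.4355] [0.0447 0.0481] mec 0.4686 -0.4359 0.0494
   85 [312.39 236.75] ell [ 0.4704 -0.4361] [0.0165 0.0187] mec 0.4705 -0.4367 0.0202
   95 [312.18 237.37] ell [ 0.4689 -0.4356] [0.0463 0.0502] mec 0.4681 -0.4358 0.0513
   95 [312.58 235.88] ell [ 0.4724 -0.4365] [0.0103 0.0132] mec 0.4711 -0.4366 0.0143
arbor [ 0.5601 -0.0855  0.0713] 0.0011 T@z [ 0.5603 -0.086   0.074 ] S@z [ 0.5587 -0.0821  0.074 ]
```

The manual's scale: shifts go in shares of 62.5 mm and turns go in units of 4 degrees. Converting my numbers, -0.05 m is -0.8, -0.044 m is -0.704.

```bash
python3 inch.py '{"moves":[[0,0,0,0,0,-0.8,0.091],[0,0,0,0,0,-0.8,0.091],[0,0,0,-0.608,-0.704,0,0.091],[0,0,0,-0.608,-0.704,0,0.091],[0,0,0,-0.608,-0.704,0,0.091],[0,0,0,-0.608,-0.704,0,0.091],[0,0,0,-0.608,-0.704,0,0.091],[0,0,0,-0.608,-0.704,0,0.091],[0,0,0,-0.608,-0.704,0,0.091],[0,0,0,-0.608,-0.704,0,0.091],[0,0,0,-0.608,-0.704,0,0.091],[0,0,0,-0.608,-0.704,0,0.091]]}' 3
cat > w.py <<'E'
import sys
from h import *
o=ctrl.get_obs();R=np.array(o["ee_rot"])
t=np.array(eval(sys.argv[1]))
print("pos",np.round(o["ee_pos"],4),"d_tool",np.round(R.T@(t-o["ee_pos"]),4),"yaw of tool y",round(np.degrees(np.arctan2(R[1,1],R[0,1])),2),"tilt",np.round(R[:,2],4),"j",np.round(o["joints"],1),"F",np.round(o["ft_force"],1),"t",o["clock"])
E
python3 w.py '[.5598,-.084,.214]'
python3 - <<'E'
# stand corners at z=.012, from crop pixels
from h import *
T=ctrl.camera("top")
q=[plane(T,(x/4-.375+130,y/4-.375+170),.012)[:2] for x,y in((78,42),(263,76),(237,193),(42,152))]
q=np.array(q);print(q.round(4),q.mean(0).round(4),[np.linalg.norm(q[i]-q[i-1]).round(4) for i in range(4)])
d=(q[0]+q[3]-q[1]-q[2])/2; print("stand y deg",np.degrees(np.arctan2(d[1],d[0])))
E
```

```text
clock: 1.7
ee_pos: [0.4286, 0.1678, 0.3142]
ee_rot: [[-0.975, 0.221, 0.001], [0.221, 0.975, 0.0], [-0.001, 0.0, -1.0]]
ft_force: [0.6, 0.9, -0.3]
opening: 0.091
grip_force: 0.0
pos [0.4286 0.1678 0.3142] d_tool [-0.1835 -0.2167  0.1002] yaw of tool y 77.24 tilt [ 6.e-04  3.e-04 -1.e+00] j [ 18.5  -8.  121.7   0.   66.3 -58.8] F [ 0.6  0.9 -0.3] t 1.7
[[ 0.6021 -0.0433]
 [ 0.583  -0.1551]
 [ 0.5122 -0.1414]
 [ 0.5353 -0.0245]] [ 0.5582 -0.0911] [np.float64(0.0694), np.float64(0.1134), np.float64(0.0721), np.float64(0.1192)]
stand y deg 79.55008832626987
```

Scaled: 0.06 m is 0.96, 0.05 m is 0.8.

```bash
python3 inch.py '{"moves":[[0,0,0,-0.5872,-0.6944,0,0.091],[0,0,0,-0.5872,-0.6944,0,0.091],[0,0,0,-0.5872,-0.6944,0,0.091],[0,0,0,-0.5872,-0.6944,0,0.091],[0,0,0,-0.5872,-0.6944,0.32,0.091],[0,0,0,0,0,0.96,0.091],[0,0,0,0,0,0.96,0.091],[0,0,0,0,0,0.96,0.07],[0,0,0,0,0,0.8,0.06],[0,0,0,0,0,0.192,0.05],[0,0,0,0,0,0,0.04]]}'
python3 w.py '[.560,-.084,.045]'
python3 - <<'E'
from h import *
c=[ctrl.camera(n)["color"] for n in("top","side")]
im=np.hstack([cv2.resize(c[0][120:280,80:260],None,fx=2.2,fy=2.2),cv2.resize(c[1][150:310,150:330],None,fx=2.2,fy=2.2)])
cv2.imwrite("pics/c1.png",im[:,:,::-1])
E
```

```text
clock: 3.12
ee_pos: [0.5594, -0.0826, 0.0524]
ee_rot: [[-0.975, 0.221, -0.0], [0.221, 0.975, 0.0], [0.0, -0.0, -1.0]]
ft_force: [0.3, -0.8, 0.5]
opening: 0.0542
grip_force: 0.0
pos [ 0.5594 -0.0826  0.0524] d_tool [-0.001  -0.0013  0.0074] yaw of tool y 77.24 tilt [-3.e-04  0.e+00 -1.e+00] j [-10.8  24.  117.8  -0.   38.2 -88. ] F [ 0.3 -0.8  0.5] t 3.125
```

View pics/c1.png

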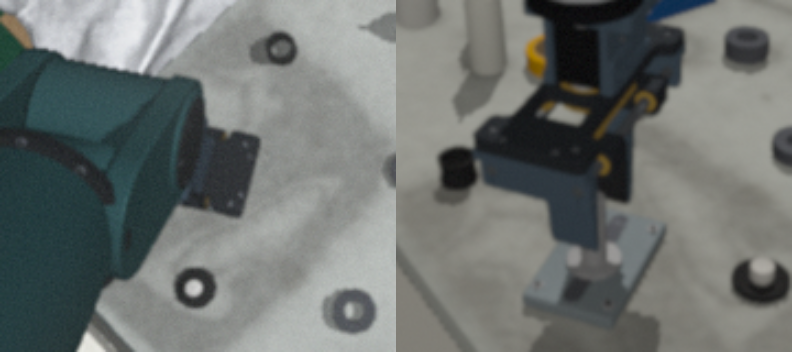

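The side view shows the fingers straddling the shaft at about (600,220), clear of the plate. I'll close gently to feel for it.

Scaled: 0.005 m is 0.08, -0.001 m is -0.016.

```bash
python3 inch.py '{"moves":[[0,0,0,-0.016,-0.016,0.08,0.034],[0,0,0,0,0,0,0.028],[0,0,0,0,0,0,0.026],[0,0,0,0,0,0,0.025]]}' 3; python3 inch.py '{"moves":[[0,0,0,0,0,0,0.015],[0,0,0,0,0,0,0.015],[0,0,0,0,0,0,0.015],[0,0,0,0,0,0,0.015]]}' 3;python3 w.py '[.560,-.084,.045]'
```

```text
clock: 3.72
ee_pos: [0.5599, -0.0838, 0.0471]
ee_rot: [[-0.975, 0.221, 0.0], [0.221, 0.975, -0.0], [-0.0, -0.0, -1.0]]
ft_force: [0.4, -0.6, 0.1]
opening: 0.0249
grip_force: 0.0
clock: 4.22
ee_pos: [0.56, -0.0835, 0.047]
ee_rot: [[-0.975, 0.221, 0.0], [0.221, 0.975, 0.0], [-0.0, 0.0, -1.0]]
ft_force: [0.1, 5.4, 1.2]
opening: 0.02
grip_force: 3.0
pos [ 0.56   -0.0835  0.047 ] d_tool [-0.0002 -0.0005  0.002 ] yaw of tool y 77.23 tilt [ 1.e-04  3.e-04 -1.e+00] j [-10.9  24.6 117.7   0.   37.7 -88.1] F [0.1 5.4 1.2] t 4.225
```

Scaled: 0.0003 m is 0.0048, 10.3 degrees is 2.575.

```bash
python3 inch.py '{"moves":[[0,0,0,0,0.0048,0,0.06],[0,0,2.575,0,0,0,0.06],[0,0,2.575,0,0,0,0.06],[0,0,2.575,0,0,0,0.06],[0,0,2.575,0,0,0,0.06],[0,0,2.575,0,0,0,0.05],[0,0,2.575,0,0,0,0.045],[0,0,2.575,0,0,0,0.04],[0,0,2.575,0,0,0,0.035],[0,0,1.325,0,0,0,0.03],[0,0,0,0,0,0,0.026]]}'; python3 inch.py '{"moves":[[0,0,0,0,0,0,0.023],[0,0,0,0,0,0,0.015],[0,0,0,0,0,0,0.015],[0,0,0,0,0,0,0.015],[0,0,0,0,0,0,0.015]]}' 3;python3 w.py '[.560,-.0835,.045]'
```

```text
clock: 5.6
ee_pos: [0.5598, -0.0836, 0.0469]
ee_rot: [[0.181, 0.983, -0.0], [0.983, -0.181, -0.0], [-0.0, -0.0, -1.0]]
ft_force: [-0.6, 0.0, -0.3]
opening: 0.0258
grip_force: 0.0
clock: 6.22
ee_pos: [0.5606, -0.0837, 0.0471]
ee_rot: [[0.181, 0.983, 0.002], [0.983, -0.181, -0.0], [-0.0, 0.002, -1.0]]
ft_force: [4.4, -1.6, -3.7]
opening: 0.0198
grip_force: 3.0
pos [ 0.5606 -0.0837  0.0471] d_tool [ 0.0001 -0.0007  0.0021] yaw of tool y -10.42 tilt [ 1.5e-03 -4.0e-04 -1.0e+00] j [-10.8  24.6 117.7  -0.   37.6  -0.4] F [ 4.4 -1.6 -3.7] t 6.225
```

Scaled: -0.05 m is -0.8, 0.05 m is 0.8.

```bash
python3 inch.py '{"moves":[[0,0,0,0,0,0,0.05],[0,0,0,0,0,-0.8,0.07],[0,0,0,-0.32,0,-0.48,0.075],[0,0,0,-0.9152,-0.0704,0,0.075],[0,0,0,-0.9152,-0.0704,0,0.075],[0,0,0,-0.9152,-0.0704,0,0.075],[0,0,0,-0.9152,-0.0704,0,0.075],[0,0,0,-0.9152,-0.0704,0,0.075],[0,0,0,-0.9152,-0.0704,0.16,0.075],[0,0,0,0,0,0.8,0.075],[0,0,0,0,0,0.48,0.075]]}'; python3 w.py '[.469,-.436,.006]'
```

```text
clock: 7.6
ee_pos: [0.4666, -0.4357, 0.0348]
ee_rot: [[0.183, 0.983, -0.002], [0.983, -0.183, 0.002], [0.001, -0.002, -1.0]]
ft_force: [-0.7, 0.3, 0.3]
opening: 0.0745
grip_force: 0.0
pos [ 0.4666 -0.4357  0.0348] d_tool [0.0001 0.0025 0.0288] yaw of tool y -10.52 tilt [-0.0016  0.0016 -1.    ] j [-45.1  30.7 109.2  -0.   40.3 -34.6] F [-0.7  0.3  0.3] t 7.6
```

```bash
python3 inch.py '{"moves":[[0,0,0,0,0.032,0.32,0.075],[0,0,0,0,0,0.112,0.068],[0,0,0,0,0,0,0.058],[0,0,0,0,0,0,0.05],[0,0,0,0,0,0,0.043],[0,0,0,0,0,0,0.043],[0,0,0,0,0,0,0.043]]}' 6; python3 w.py '[.469,-.436,.006]'
```

```text
clock: 8.48
ee_pos: [0.4705, -0.4366, 0.011]
ee_rot: [[0.182, 0.983, 0.001], [0.983, -0.182, -0.001], [-0.001, 0.001, -1.0]]
ft_force: [0.7, 1.1, 8.0]
opening: 0.047
grip_force: 6.0
pos [ 0.4705 -0.4366  0.011 ] d_tool [ 0.0003 -0.0015  0.005 ] yaw of tool y -10.46 tilt [ 1.e-03 -9.e-04 -1.e+00] j [-44.9  33.  108.8   0.   38.1 -34.5] F [0.7 1.1 8. ] t 8.475
```

```bash
python3 inch.py '{"moves":[[0,0,0,0,0,0,0.055],[0,0,0,0,0,0,0.065],[0,0,2.5,0,0,0,0.065],[0,0,2.5,0,0,0,0.065],[0,0,2.5,0,0,0,0.065],[0,0,2.5,0,0,0,0.065],[0,0,2.5,0,0,0,0.065],[0,0,2.5,0,0,0,0.065],[0,0,2.5,0,0,0,0.065],[0,0,2.5,0,0,0,0.065],[0,0,2.5,0,0,0,0.065],[0,0,0,0,0,0,0.06]]}'; python3 inch.py '{"moves":[[0,0,0,0,0,0,0.053],[0,0,0,0,0,0,0.043],[0,0,0,0,0,0,0.043],[0,0,0,0,0,0,0.043]]}' 30;  python3 w.py '[.5605,-.0836,.12]'
```

```text
clock: 9.98
ee_pos: [0.4699, -0.4361, 0.0099]
ee_rot: [[0.984, -0.181, -0.0], [-0.181, -0.984, 0.0], [-0.0, -0.0, -1.0]]
ft_force: [-0.5, -0.2, -0.2]
opening: 0.0607
grip_force: 0.0
clock: 10.48
ee_pos: [0.4699, -0.4362, 0.0099]
ee_rot: [[0.983, -0.181, -0.0], [-0.181, -0.983, -0.0], [-0.0, 0.0, -1.0]]
ft_force: [0.1, -1.5, -0.3]
opening: 0.0476
grip_force: 30.0
pos [ 0.4699 -0.4362  0.0099] d_tool [ 0.0252 -0.3632 -0.1101] yaw of tool y -100.44 tilt [-0. -0. -1.] j [-45.   33.1 108.8  -0.   38.1  55.5] F [ 0.1 -1.5 -0.3] t 10.475
```

Scaled: -0.0519 m is -0.8304, 0.0036 m is 0.0576.

```bash
python3 inch.py '{"moves":[[0,0,0,0,0,-0.48,0.043],[0,0,0,0,0,-0.8,0.043],[0,0,0,0.0576,-0.8304,-0.56,0.043],[0,0,0,0.0576,-0.8304,0,0.043],[0,0,0,0.0576,-0.8304,0,0.043],[0,0,0,0.0576,-0.8304,0,0.043],[0,0,0,0.0576,-0.8304,0,0.043],[0,0,0,0.0576,-0.8304,0,0.043],[0,0,0,0.0576,-0.8304,0,0.043],[0,0,0,0,0,0,0.043],[0,0,0,0,0,0,0.043]]}'; python3 w.py '[.5605,-.0836,.088]'
python3 - <<'E'
from h import *
S=ctrl.camera("side")["color"]
cv2.imwrite("pics/c2.png",cv2.resize(S[130:310,150:350],None,fx=3,fy=3)[:,:,::-1])
E
```

```text
clock: 11.85
ee_pos: [0.5604, -0.0837, 0.1246]
ee_rot: [[0.984, -0.181, -0.001], [-0.181, -0.984, 0.0], [-0.001, 0.0, -1.0]]
ft_force: [0.1, -0.4, -3.3]
opening: 0.0474
grip_force: 30.0
pos [ 0.5604 -0.0837  0.1246] d_tool [ 0.0001 -0.0001  0.0366] yaw of tool y -100.42 tilt [-5.e-04  0.e+00 -1.e+00] j [-10.9  17.2 117.1  -0.   45.8  89.6] F [ 0.1 -0.4 -3.3] t 11.85
```

View pics/c2.png

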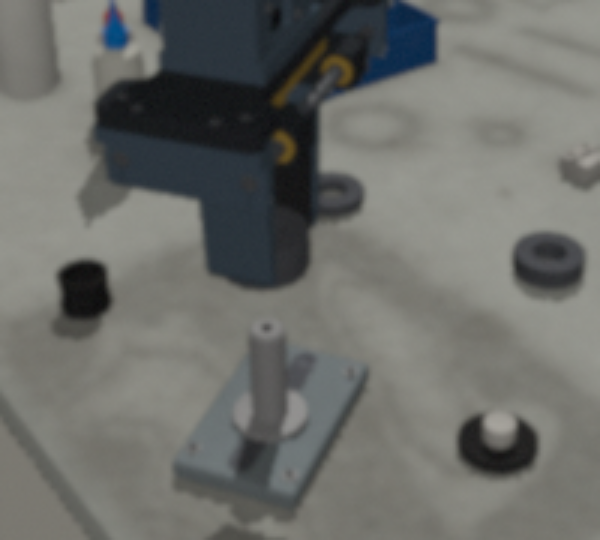

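The picture shows the thick ring held level above the arbor (ring bottom about (265,280), arbor top (266,328)). Now lowering, slowly near the bevel.

```bash
python3 inch.py '{"moves":[[0,0,0,0,0,0.32,0.043],[0,0,0,0,0,0.224,0.043],[0,0,0,0,0,0.032,0.043],[0,0,0,0,0,0.032,0.043],[0,0,0,0,0,0.032,0.043],[0,0,0,0,0,0.032,0.043],[0,0,0,0,0,0,0.043]]}'; python3 w.py '[.5605,-.0836,.026]'
```

```text
clock: 12.78
ee_pos: [0.5607, -0.0836, 0.0829]
ee_rot: [[0.983, -0.182, 0.0], [-0.182, -0.983, -0.0], [0.0, 0.0, -1.0]]
ft_force: [-0.8, 0.0, -3.1]
opening: 0.0474
grip_force: 30.0
pos [ 0.5607 -0.0836  0.0829] d_tool [-0.0002 -0.      0.0569] yaw of tool y -100.46 tilt [ 1.e-04 -0.e+00 -1.e+00] j [-10.8  21.1 117.5  -0.   41.4  89.6] F [-0.8  0.  -3.1] t 12.775
```

Scaled: 0.002 m is 0.032.

```bash
python3 inch.py '{"moves":[[0,0,0,0,0,0.032,0.043],[0,0,0,0,0,0.032,0.043],[0,0,0,0,0,0.032,0.043],[0,0,0,0,0,0.032,0.043],[0,0,0,0,0,0,0.043]]}'; python3 w.py '[.5605,-.0836,.026]'
```

```text
clock: 13.4
ee_pos: [0.5606, -0.0837, 0.0746]
ee_rot: [[0.983, -0.182, -0.0], [-0.182, -0.983, 0.0], [-0.0, -0.0, -1.0]]
ft_force: [-0.2, -0.1, -2.6]
opening: 0.0476
grip_force: 30.0
pos [ 0.5606 -0.0837  0.0746] d_tool [-0.     -0.      0.0486] yaw of tool y -100.46 tilt [-3.e-04  1.e-04 -1.e+00] j [-10.8  21.9 117.6   0.   40.6  89.6] F [-0.2 -0.1 -2.6] t 13.4
```

Threaded without contact. Going down to the flange.

```bash
python3 inch.py '{"moves":[[0,0,0,0,0,0.144,0.043],[0,0,0,0,0,0.144,0.043],[0,0,0,0,0,0.144,0.043],[0,0,0,0,0,0.144,0.043],[0,0,0,0,0,0.096,0.043],[0,0,0,0,0,0.032,0.043],[0,0,0,0,0,0,0.043]]}'; python3 inch.py '{"moves":[[0,0,0,0,0,0.032,0.043],[0,0,0,0,0,0.016,0.043],[0,0,0,0,0,0.016,0.043],[0,0,0,0,0,0,0.043]]}'
```

```text
clock: 14.28
ee_pos: [0.5607, -0.0837, 0.0308]
ee_rot: [[0.983, -0.182, 0.0], [-0.182, -0.983, 0.0], [0.0, -0.0, -1.0]]
ft_force: [-0.2, 0.3, -2.7]
opening: 0.0473
grip_force: 30.0
clock: 14.78
ee_pos: [0.5607, -0.0837, 0.0268]
ee_rot: [[0.983, -0.182, -0.0], [-0.182, -0.983, 0.0], [-0.0, -0.0, -1.0]]
ft_force: [0.1, 0.1, -3.3]
opening: 0.0473
grip_force: 30.0
```

Scaled: 0.0007 m is 0.0112, 0.0006 m is 0.0096.

```bash
python3 inch.py '{"moves":[[0,0,0,0,0,0.0112,0.043],[0,0,0,0,0,0.0096,0.043],[0,0,0,0,0,0,0.043]]}'; python3 inch.py '{"moves":[[0,0,0,0,0,0.008,0.043],[0,0,0,0,0,0,0.043]]}'
```

```text
clock: 15.15
ee_pos: [0.5608, -0.0837, 0.0258]
ee_rot: [[0.983, -0.182, -0.0], [-0.182, -0.983, -0.0], [-0.0, 0.0, -1.0]]
ft_force: [-2.5, 0.2, 5.4]
opening: 0.0474
grip_force: 30.0
clock: 15.4
ee_pos: [0.5608, -0.0837, 0.0257]
ee_rot: [[0.983, -0.182, -0.0], [-0.182, -0.983, 0.0], [-0.0, 0.0, -1.0]]
ft_force: [-6.2, 1.5, 12.9]
opening: 0.0474
grip_force: 30.0
```

Seated on the flange (contact at TCP z ≈ 0.0258). Releasing and going to the middle one.

```bash
python3 inch.py '{"moves":[[0,0,0,0,0,-0.0128,0.043],[0,0,0,0,0,0,0.05],[0,0,0,0,0,0,0.06],[0,0,0,0,0,-0.48,0.07],[0,0,0,0,0,-0.72,0.075],[0,0,0,0,0,-0.16,0.075],[0,0,0,-0.4576,0.8112,0,0.075],[0,0,0,-0.4576,0.8112,0,0.075],[0,0,0,-0.456,0.8112,0,0.075],[0,0,0,-0.456,0.8128,0.32,0.075],[0,0,0,0,0,0.64,0.075],[0,0,0,0,0,0,0.075]]}' 6; python3 w.py '[.4115,-.2625,.006]'
```

```text
clock: 16.9
ee_pos: [0.4095, -0.2616, 0.0486]
ee_rot: [[0.983, -0.183, -0.004], [-0.183, -0.983, 0.003], [-0.005, -0.002, -1.0]]
ft_force: [-0.3, -0.6, 0.2]
opening: 0.0751
grip_force: 0.0
pos [ 0.4095 -0.2616  0.0486] d_tool [0.0023 0.0006 0.0426] yaw of tool y -100.53 tilt [-0.0042  0.003  -1.    ] j [-35.3  19.  126.6   0.   34.7  65.2] F [-0.3 -0.6  0.2] t 16.9
```

```bash
python3 inch.py '{"moves":[[0,0,0,0.016,0,0.512,0.075],[0,0,0,0,0,0.128,0.066],[0,0,0,0,0,0,0.057],[0,0,0,0,0,0,0.05],[0,0,0,0,0,0,0.043],[0,0,0,0,0,0,0.043],[0,0,0,0,0,0,0.043]]}' 6; python3 w.py '[.4115,-.2625,.006]'
```

```text
clock: 17.77
ee_pos: [0.4131, -0.2629, 0.0115]
ee_rot: [[0.983, -0.182, 0.001], [-0.182, -0.983, -0.001], [0.001, 0.0, -1.0]]
ft_force: [0.1, 0.4, 8.5]
opening: 0.0477
grip_force: 6.0
pos [ 0.4131 -0.2629  0.0115] d_tool [-0.0016 -0.0001  0.0055] yaw of tool y -100.47 tilt [ 1.1e-03 -6.0e-04 -1.0e+00] j [-35.2  23.6 126.2   0.   30.2  65.2] F [0.1 0.4 8.5] t 17.775
```

Scaled: 0.002 m is 0.032, -10 degrees is -2.5.

```bash
python3 inch.py '{"moves":[[0,0,0,0,0,0,0.055],[0,0,0,0,0,0,0.065],[0,0,-2.5,0,0,0.032,0.065],[0,0,-2.5,0,0,0.032,0.065],[0,0,-2.5,0,0,0,0.065],[0,0,-2.5,0,0,0,0.065],[0,0,-2.5,0,0,0,0.065],[0,0,-2.5,0,0,0,0.065],[0,0,-2.5,0,0,0,0.065],[0,0,-2.5,0,0,0,0.065],[0,0,-2.5,0,0,0,0.065],[0,0,0,0,0,0,0.06]]}'; python3 inch.py '{"moves":[[0,0,0,0,0,0,0.053],[0,0,0,0,0,0,0.043],[0,0,0,0,0,0,0.043],[0,0,0,0,0,0,0.043]]}' 30;  python3 w.py '[.5607,-.0837,.12]'
```

```text
clock: 19.27
ee_pos: [0.4124, -0.2626, 0.0068]
ee_rot: [[0.183, 0.983, -0.0], [0.983, -0.183, 0.0], [0.0, -0.0, -1.0]]
ft_force: [0.0, -0.6, 1.0]
opening: 0.0606
grip_force: 0.0
clock: 19.77
ee_pos: [0.4125, -0.2626, 0.0068]
ee_rot: [[0.182, 0.983, -0.0], [0.983, -0.182, 0.0], [0.0, -0.0, -1.0]]
ft_force: [-0.3, -0.4, -1.3]
opening: 0.0463
grip_force: 30.0
pos [ 0.4125 -0.2626  0.0068] d_tool [ 0.2029  0.1131 -0.1132] yaw of tool y -10.5 tilt [-1.e-04  0.e+00 -1.e+00] j [-35.2  24.1 126.2  -0.   29.7 -24.7] F [-0.3 -0.4 -1.3] t 19.775
```

Scaled: 0.0507 m is 0.8112, 0.0283 m is 0.4528.

```bash
python3 inch.py '{"moves":[[0,0,0,0,0,-0.48,0.043],[0,0,0,0,0,-0.8,0.043],[0,0,0,0.8112,0.4528,-0.528,0.043],[0,0,0,0.8112,0.4528,0,0.043],[0,0,0,0.8112,0.4528,0,0.043],[0,0,0,0.8112,0.4528,0,0.043],[0,0,0,0,0,0,0.043],[0,0,0,0,0,0,0.043],[0,0,0,0,0,0,0.043]]}'; python3 w.py '[.5607,-.0837,.084]'
python3 - <<'E'
from h import *
S=ctrl.camera("side")["color"]
cv2.imwrite("pics/c3.png",cv2.resize(S[130:310,150:350],None,fx=3,fy=3)[:,:,::-1])
E
```

```text
clock: 20.9
ee_pos: [0.5575, -0.0874, 0.1175]
ee_rot: [[0.183, 0.983, -0.001], [0.983, -0.183, 0.0], [-0.0, -0.001, -1.0]]
ft_force: [-0.2, -0.0, -1.7]
opening: 0.0462
grip_force: 30.0
pos [ 0.5575 -0.0874  0.1175] d_tool [0.0042 0.0025 0.0335] yaw of tool y -10.54 tilt [-6.e-04  1.e-04 -1.e+00] j [-11.3  17.6 117.4  -0.   45.   -0.7] F [-0.2 -0.  -1.7] t 20.9
```

View pics/c3.png

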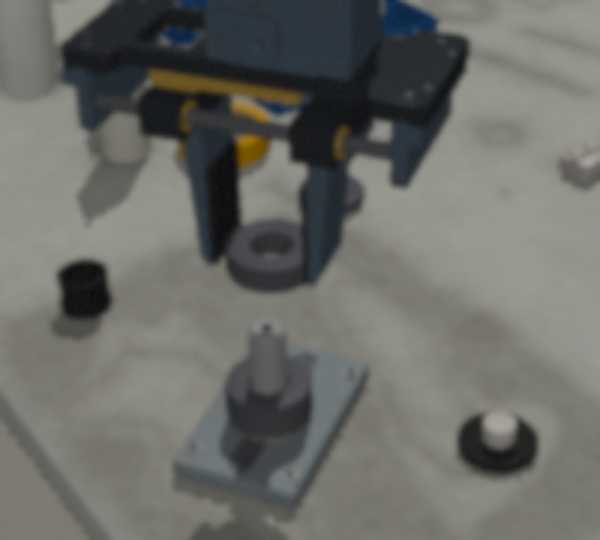

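The thick ring lies flat on the flange, and the middle ring is held level above the arbor. I'll correct the few-mm shortfall, then lower.

Scaled: 0.0042 m is 0.0672, 0.0025 m is 0.04.

```bash
python3 inch.py '{"moves":[[0,0,0,0.0672,0.04,0.192,0.043],[0,0,0,0,0,0.224,0.043],[0,0,0,0,0,0.064,0.043],[0,0,0,0,0,0.032,0.043],[0,0,0,0,0,0.032,0.043],[0,0,0,0,0,0.032,0.043],[0,0,0,0,0,0,0.043]]}'; python3 w.py '[.5607,-.0837,.045]'
```

```text
clock: 21.82
ee_pos: [0.5615, -0.083, 0.0817]
ee_rot: [[0.182, 0.983, 0.0], [0.983, -0.182, -0.0], [-0.0, 0.0, -1.0]]
ft_force: [-0.2, 0.1, -0.7]
opening: 0.0459
grip_force: 30.0
pos [ 0.5615 -0.083   0.0817] d_tool [-0.0009 -0.0007  0.0367] yaw of tool y -10.46 tilt [ 1.e-04 -0.e+00 -1.e+00] j [-10.8  21.2 117.4  -0.   41.3  -0.3] F [-0.2  0.1 -0.7] t 21.825
```

Scaled: -0.0009 m is -0.0144, -0.0007 m is -0.0112.

```bash
python3 inch.py '{"moves":[[0,0,0,-0.0144,-0.0112,0,0.043],[0,0,0,0,0,0,0.043],[0,0,0,0,0,0.032,0.043],[0,0,0,0,0,0.032,0.043],[0,0,0,0,0,0.032,0.043],[0,0,0,0,0,0.032,0.043],[0,0,0,0,0,0,0.043]]}'; python3 w.py '[.5607,-.0837,.045]'
```

```text
clock: 22.7
ee_pos: [0.5605, -0.0837, 0.0735]
ee_rot: [[0.182, 0.983, -0.0], [0.983, -0.182, 0.0], [-0.0, -0.0, -1.0]]
ft_force: [-0.8, 0.6, -2.5]
opening: 0.0465
grip_force: 30.0
pos [ 0.5605 -0.0837  0.0735] d_tool [0.     0.0002 0.0285] yaw of tool y -10.46 tilt [-3.e-04  0.e+00 -1.e+00] j [-10.8  22.  117.6  -0.   40.4  -0.4] F [-0.8  0.6 -2.5] t 22.7
```

Threaded; contact with the thick ring is expected at TCP z ≈ 0.045.

Scaled: 0.009 m is 0.144, 0.005 m is 0.08.

```bash
python3 inch.py '{"moves":[[0,0,0,0,0,0.144,0.043],[0,0,0,0,0,0.144,0.043],[0,0,0,0,0,0.08,0.043],[0,0,0,0,0,0.032,0.043],[0,0,0,0,0,0,0.043]]}'; python3 inch.py '{"moves":[[0,0,0,0,0,0.016,0.043],[0,0,0,0,0,0.016,0.043],[0,0,0,0,0,0,0.043]]}'
```

```text
clock: 23.32
ee_pos: [0.5606, -0.0837, 0.0486]
ee_rot: [[0.182, 0.983, -0.0], [0.983, -0.182, 0.0], [-0.0, -0.0, -1.0]]
ft_force: [-0.5, 0.4, -2.1]
opening: 0.046
grip_force: 30.0
clock: 23.7
ee_pos: [0.5606, -0.0837, 0.0467]
ee_rot: [[0.182, 0.983, 0.0], [0.983, -0.182, 0.0], [0.0, 0.0, -1.0]]
ft_force: [-0.3, 0.5, -1.6]
opening: 0.0465
grip_force: 30.0
```

```bash
python3 inch.py '{"moves":[[0,0,0,0,0,0.016,0.043],[0,0,0,0,0,0.0112,0.043],[0,0,0,0,0,0,0.043]]}'; python3 inch.py '{"moves":[[0,0,0,0,0,0.008,0.043],[0,0,0,0,0,0,0.043]]}'
```

```text
clock: 24.08
ee_pos: [0.5606, -0.0837, 0.0449]
ee_rot: [[0.182, 0.983, -0.0], [0.983, -0.182, 0.0], [0.0, -0.0, -1.0]]
ft_force: [-0.0, 0.3, -1.6]
opening: 0.0466
grip_force: 30.0
clock: 24.32
ee_pos: [0.5607, -0.0837, 0.0448]
ee_rot: [[0.182, 0.983, -0.0], [0.983, -0.182, -0.0], [-0.0, -0.0, -1.0]]
ft_force: [-2.6, 0.6, 4.1]
opening: 0.0465
grip_force: 30.0
```

Contact felt, so the middle ring is seated. Releasing and going to the thin one.

```bash
python3 inch.py '{"moves":[[0,0,0,0,0,-0.008,0.043],[0,0,0,0,0,0,0.05],[0,0,0,0,0,0,0.06],[0,0,0,0,0,-0.48,0.07],[0,0,0,0,0,-0.48,0.075],[0,0,0,-0.7536,0.1504,0,0.075],[0,0,0,-0.7536,0.1504,0,0.075],[0,0,0,-0.7536,0.1504,0,0.075],[0,0,0,-0.7536,0.1504,0,0.075],[0,0,0,-0.7552,0.1504,0.32,0.075],[0,0,0,0,0,0.8,0.075],[0,0,0,0,0,0.32,0.075]]}' 6; python3 inch.py '{"moves":[[0,0,0,0,0,0,0.075],[0,0,0,0,0,0,0.07]]}'; python3 w.py '[.564,-.324,.004]'
```

```text
clock: 25.82
ee_pos: [0.5625, -0.3235, 0.0125]
ee_rot: [[0.182, 0.983, -0.003], [0.983, -0.182, 0.002], [0.001, -0.003, -1.0]]
ft_force: [-0.1, -0.1, 0.3]
opening: 0.0751
grip_force: 0.0
clock: 26.08
ee_pos: [0.565, -0.3239, 0.0165]
ee_rot: [[0.181, 0.983, 0.001], [0.983, -0.181, -0.001], [-0.001, 0.001, -1.0]]
ft_force: [0.4, -0.1, -0.0]
opening: 0.0706
grip_force: 0.0
pos [ 0.565  -0.3239  0.0165] d_tool [-0.0003 -0.001   0.0125] yaw of tool y -10.43 tilt [ 1.4e-03 -8.0e-04 -1.0e+00] j [-31.9  33.1 107.7   0.   39.1 -21.5] F [ 0.4 -0.1 -0. ] t 26.075
```

Scaled: 0.008 m is 0.128, 0.003 m is 0.048.

```bash
python3 inch.py '{"moves":[[0,0,0,0,0,0.128,0.066],[0,0,0,0,0,0.048,0.06],[0,0,0,0,0,0,0.055],[0,0,0,0,0,0,0.05],[0,0,0,0,0,0,0.043],[0,0,0,0,0,0,0.043],[0,0,0,0,0,0,0.043]]}' 6; python3 w.py '[.564,-.324,.004]'
```

```text
clock: 26.95
ee_pos: [0.5642, -0.324, 0.0041]
ee_rot: [[0.182, 0.983, 0.0], [0.983, -0.182, -0.0], [-0.0, 0.0, -1.0]]
ft_force: [1.2, 0.6, 1.2]
opening: 0.0466
grip_force: 6.0
pos [ 0.5642 -0.324   0.0041] d_tool [-0.     -0.0002  0.0001] yaw of tool y -10.47 tilt [ 2.e-04 -1.e-04 -1.e+00] j [-31.9  34.2 107.6   0.   38.1 -21.5] F [1.2 0.6 1.2] t 26.95
```

Scaled: 0.001 m is 0.016, 10 degrees is 2.5.

```bash
python3 inch.py '{"moves":[[0,0,0,0,0,0,0.055],[0,0,0,0,0,0,0.065],[0,0,2.5,0,0,0.016,0.065],[0,0,2.5,0,0,0,0.065],[0,0,2.5,0,0,0,0.065],[0,0,2.5,0,0,0,0.065],[0,0,2.5,0,0,0,0.065],[0,0,2.5,0,0,0,0.065],[0,0,2.5,0,0,0,0.065],[0,0,2.5,0,0,0,0.065],[0,0,2.5,0,0,0,0.065],[0,0,0,0,0,0,0.06]]}'; python3 inch.py '{"moves":[[0,0,0,0,0,0,0.053],[0,0,0,0,0,0,0.043],[0,0,0,0,0,0,0.043],[0,0,0,0,0,0,0.043]]}' 30;  python3 w.py '[.5607,-.0837,.115]'
```

```text
clock: 28.45
ee_pos: [0.564, -0.3239, 0.0029]
ee_rot: [[0.984, -0.181, -0.0], [-0.181, -0.984, 0.0], [-0.0, -0.0, -1.0]]
ft_force: [-0.7, -0.5, -0.4]
opening: 0.0602
grip_force: 0.0
clock: 28.95
ee_pos: [0.564, -0.3239, 0.003]
ee_rot: [[0.983, -0.181, -0.0], [-0.181, -0.983, 0.0], [-0.0, -0.0, -1.0]]
ft_force: [-0.9, 0.0, -0.2]
opening: 0.0466
grip_force: 30.0
pos [ 0.564  -0.3239  0.003 ] d_tool [-0.0468 -0.2357 -0.112 ] yaw of tool y -100.43 tilt [-1.e-04  0.e+00 -1.e+00] j [-31.9  34.3 107.6  -0.   38.   68.5] F [-0.9  0.  -0.2] t 28.95
```

Scaled: -0.05 m is -0.8, -0.0472 m is -0.7552.

```bash
python3 inch.py '{"moves":[[0,0,0,0,0,-0.48,0.043],[0,0,0,0,0,-0.8,0.043],[0,0,0,-0.1488,-0.7536,-0.512,0.043],[0,0,0,-0.1504,-0.7536,0,0.043],[0,0,0,-0.1504,-0.7536,0,0.043],[0,0,0,-0.1504,-0.7552,0,0.043],[0,0,0,-0.1488,-0.7552,0,0.043],[0,0,0,0,0,0,0.043],[0,0,0,0,0,0,0.043],[0,0,0,0,0,0,0.043]]}'; python3 w.py '[.5607,-.0837,.084]'
python3 - <<'E'
from h import *
S=ctrl.camera("side")["color"]
cv2.imwrite("pics/c4.png",cv2.resize(S[130:310,150:350],None,fx=3,fy=3)[:,:,::-1])
E
```

```text
clock: 30.2
ee_pos: [0.5609, -0.0846, 0.115]
ee_rot: [[0.983, -0.183, 0.0], [-0.183, -0.983, -0.0], [0.0, 0.0, -1.0]]
ft_force: [-0.0, -0.5, -1.1]
opening: 0.0467
grip_force: 30.0
pos [ 0.5609 -0.0846  0.115 ] d_tool [-0.0004 -0.0009  0.031 ] yaw of tool y -100.52 tilt [ 1.e-04 -1.e-04 -1.e+00] j [-10.9  18.1 117.2  -0.   44.8  89.6] F [-0.  -0.5 -1.1] t 30.2
```

View pics/c4.png

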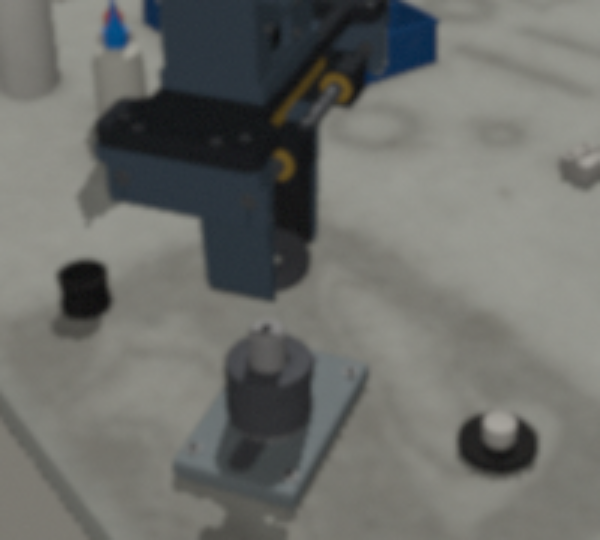

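Two rings are stacked flat, and the thin ring is held above the arbor. Lowering to just above it and settling.

```bash
python3 inch.py '{"moves":[[0,0,0,0,0,0.24,0.043],[0,0,0,0,0,0.224,0.043],[0,0,0,0,0,0.048,0.043],[0,0,0,0,0,0,0.043],[0,0,0,0,0,0,0.043]]}'; python3 w.py '[.5607,-.0837,.053]'
```

```text
clock: 30.88
ee_pos: [0.5611, -0.0837, 0.0833]
ee_rot: [[0.983, -0.182, 0.0], [-0.182, -0.983, -0.0], [0.0, 0.0, -1.0]]
ft_force: [-0.1, -0.8, -1.4]
opening: 0.0469
grip_force: 30.0
pos [ 0.5611 -0.0837  0.0833] d_tool [-0.0004  0.0001  0.0303] yaw of tool y -100.46 tilt [ 5.e-04 -1.e-04 -1.e+00] j [-10.8  21.1 117.5  -0.   41.4  89.6] F [-0.1 -0.8 -1.4] t 30.875
```

```bash
python3 inch.py '{"moves":[[0,0,0,-0.0048,0,0.048,0.043],[0,0,0,0,0,0.032,0.043],[0,0,0,0,0,0.032,0.043],[0,0,0,0,0,0.032,0.043],[0,0,0,0,0,0.032,0.043],[0,0,0,0,0,0.032,0.043],[0,0,0,0,0,0,0.043]]}'; python3 w.py '[.5607,-.0837,.056]'
```

```text
clock: 31.75
ee_pos: [0.5604, -0.0836, 0.0698]
ee_rot: [[0.983, -0.182, -0.0], [-0.182, -0.983, 0.0], [-0.0, -0.0, -1.0]]
ft_force: [0.2, 0.1, -0.2]
opening: 0.0466
grip_force: 30.0
pos [ 0.5604 -0.0836  0.0698] d_tool [0.0003 0.0001 0.0138] yaw of tool y -100.47 tilt [-3.e-04  1.e-04 -1.e+00] j [-10.8  22.3 117.6   0.   40.1  89.6] F [ 0.2  0.1 -0.2] t 31.75
```

Scaled: 0.005 m is 0.08, 0.004 m is 0.064.

```bash
python3 inch.py '{"moves":[[0,0,0,0.0032,0,0.08,0.043],[0,0,0,0,0,0.064,0.043],[0,0,0,0,0,0.032,0.043],[0,0,0,0,0,0.016,0.043],[0,0,0,0,0,0,0.043]]}'; python3 inch.py '{"moves":[[0,0,0,0,0,0.016,0.043],[0,0,0,0,0,0.0112,0.043],[0,0,0,0,0,0,0.043]]}'
```

```text
clock: 32.38
ee_pos: [0.5607, -0.0836, 0.058]
ee_rot: [[0.983, -0.182, -0.0], [-0.182, -0.983, -0.0], [-0.0, 0.0, -1.0]]
ft_force: [-0.4, -0.1, -0.8]
opening: 0.0467
grip_force: 30.0
clock: 32.75
ee_pos: [0.5607, -0.0836, 0.0563]
ee_rot: [[0.983, -0.182, -0.0], [-0.182, -0.983, 0.0], [-0.0, 0.0, -1.0]]
ft_force: [-0.4, -0.1, -0.6]
opening: 0.047
grip_force: 30.0
```

Scaled: 0.0006 m is 0.0096.

```bash
python3 inch.py '{"moves":[[0,0,0,0,0,0.0096,0.043],[0,0,0,0,0,0,0.043]]}'; python3 inch.py '{"moves":[[0,0,0,0,0,0.008,0.043],[0,0,0,0,0,0,0.043]]}'
```

```text
clock: 33.0
ee_pos: [0.5608, -0.0837, 0.0559]
ee_rot: [[0.983, -0.182, 0.0], [-0.182, -0.983, -0.0], [0.0, 0.0, -1.0]]
ft_force: [-1.3, 0.3, 3.5]
opening: 0.0463
grip_force: 30.0
clock: 33.25
ee_pos: [0.561, -0.0837, 0.0558]
ee_rot: [[0.983, -0.182, 0.0], [-0.182, -0.983, -0.0], [0.0, 0.0, -1.0]]
ft_force: [-3.9, 0.0, 13.1]
opening: 0.0467
grip_force: 30.0
```

Seated. Release, retreat and check.

The manual's scale: shifts go in shares of 62.5 mm and turns go in units of 4 degrees. Converting my numbers, -0.05 m is -0.8, -0.02 m is -0.32.

```bash
python3 inch.py '{"moves":[[0,0,0,0,0,-0.0128,0.043],[0,0,0,0,0,0,0.05],[0,0,0,0,0,0,0.06],[0,0,0,0,0,-0.32,0.07],[0,0,0,0,0,-0.8,0.075],[0,0,0,0,0,-0.8,0.075],[0,0,0,0,0,-0.8,0.075],[0,0,0,0,0,0,0.075],[0,0,0,0,0,0,0.075]]}' 6
python3 - <<'E'
from h import *
S=ctrl.camera("side")["color"]
cv2.imwrite("pics/c5.png",cv2.resize(S[120:310,130:390],None,fx=3,fy=3)[:,:,::-1])
E
```

```text
clock: 34.38
ee_pos: [0.5605, -0.0836, 0.2265]
ee_rot: [[0.983, -0.182, 0.001], [-0.182, -0.983, -0.0], [0.001, 0.0, -1.0]]
ft_force: [0.8, -0.3, -0.9]
opening: 0.0748
grip_force: 0.0
```

View pics/c5.png

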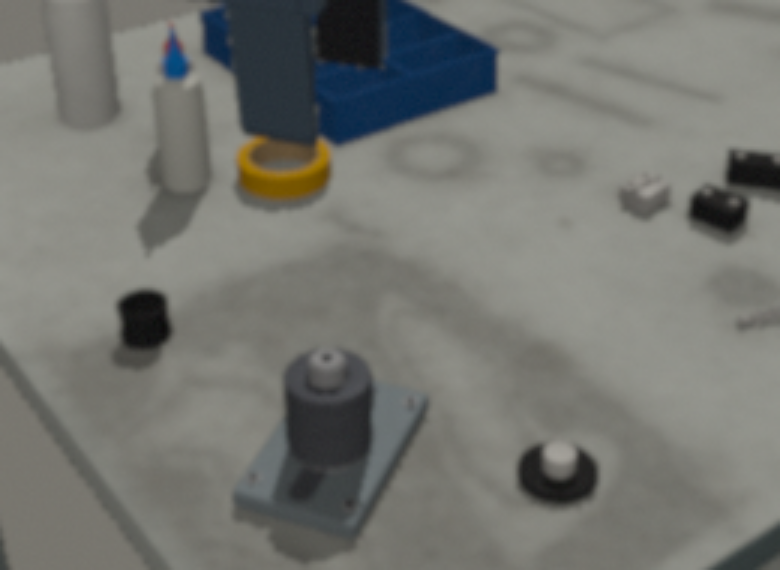

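The three rings are stacked flat on the arbor, whose top shows at (326,358). The bystanders are undisturbed and the gripper is clear.

```bash
python3 -c "
from workcell import ctrl
print(ctrl.close_job())"
```

```text
the job is handed in; nothing more can be done
None
```

The thick, middle and thin spacers are stacked flat on the arbor in that order and released, and I handed the job in at about 34 s; the last side view shows the gripper clear and the other things undisturbed, but the hand-in returned no verdict.

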